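# Load the soundboard and hold the vibration probe on its mark

## Task

Hang the steel weight by its eye on the peg of the bracket at the side of the sloping soundboard and let go of it, so that it hangs freely. Then take the spring-tipped vibration probe out of its wooden stand and hold its tip gently on the round ring mark on the soundboard, square to the sloping surface, with the spring tip pushed about half-way in. Finish while still holding the probe there, with the weight still hanging, and leave everything else on the table where it is.

Things in the scene. Friction and masses are not known exactly. Their poses are not given: they have to be found in the camera images.
- weight_eye (a point): Centre of the eye of the steel weight, a round 21 mm through hole with axis x, in an upright plate 36 mm wide (y) and 8 mm thick (x). The eye's centre is 58 mm above the underside of the foot and 22 mm below the plate's top; z up. Held by the plate's two side edges (36 mm apart) the eye stays free.
- peg_mid (a point): Middle of the peg's axis, 140 mm above the table: a round steel peg of 8 mm diameter on an aluminium post left (+y) of the soundboard. Axes as soundbox; the peg points along -x, towards the robot, rising 8 degrees to its free end. The free end is 39 mm from here, the post's face 35 mm (+x); the post is 24 mm wide and 146 mm tall. The weight has free room below the peg.
- peg_tip (a point): The end of the peg's free end, 38 mm ahead (-x) of peg_mid and 5.5 mm higher.
- probe_grip (a point): Point on the axis of the loose probe's barrel (22 mm diameter, 69 mm long), 40 mm above the underside of the collar and 35 mm below the barrel's top. z runs along the axis from the tip to the barrel's top.
- probe_tip (a point): The end of the spring tip, a steel pin of 6 mm diameter with a ball end, on the probe's axis, 78 mm from probe_grip along -z when the spring is free. Axes as the probe's.
- plunger (a joint): How far the spring tip is pushed into the probe: 0 free, 0.006 m half-way, 0.012 m fully in. The spring takes about 1.2 N to start, 3 N half-way and 4.8 N fully in (300 N/m); beyond that it is rigid.
- mark (a point): Centre of the mark on the board's surface: a flat white paper disc of 30 mm with a black ring of 23 mm and a black dot; x up the slope, y across it, z square out of the surface. It lies half-way up the slope, up to 60 mm left or right of the middle, 76 mm above the table. The square paper near the lower left corner is not the mark.
- stand: The probe's stand: a fixed wooden block of 64 x 64 mm and 50 mm height with a through hole of 21 mm in its middle. Origin: centre of its underside; z up.
- weight: The loose steel weight (0.25 to 0.45 kg): a round foot of 44 mm diameter, 22 mm high, with the 58 mm tall eye plate standing on it. Origin: centre of the foot's underside. It stands on the table to the left or right in front of the soundboard. A plain steel cylinder without an eye also stands there and is not used.
- probe: The loose probe (0.10 to 0.16 kg): aluminium barrel, below it a collar of 34 mm diameter and 6 mm thickness, then a dark nose of 16 mm diameter and 22 mm length, then the spring tip. Origin: on the axis at the collar's underside. At the start it stands upright in its stand, tip down, the collar resting on the stand; it is drawn out straight up by at least 40 mm.
- soundbox: The rigid, fixed soundboard with its rest, bracket and peg. The flat pale wooden top, 186 mm up the slope by 266 mm across, slopes 15 degrees down towards the robot (-x). Origin: on the table below the middle of the board's surface, which is 75 mm above it; z up, x level away from the robot, y level across to the left.
- tape: Bystander: a black ring of tape, 72 mm across, 24 mm high, lying on the left. Origin: centre of its underside.
- slug: Bystander: a plain steel cylinder, 38 mm across and 38 mm high, without an eye, standing right of the soundboard. Origin: centre of its underside.
- motor: Bystander: a small square electric motor, 42 x 42 mm, 65 mm high with its upright shaft, on the left. Origin: centre of its underside.
- glue: Bystander: a white jar, 52 mm across and 75 mm high, on the right. Origin: centre of its underside.
- pliers: Bystander: a pair of pliers lying at the far right.
- offcut: Bystander: a wooden block, 90 x 35 x 25 mm, lying at the far left. Origin: centre of its underside.
Mind the look-alikes: they are no part of the job. Leave any purple or yellow look-alike of the weight alone.

How it is judged (in metres and radians):
On the way, in this order (a step that is already met when the one before it is completed fails the run):
1. the weight hangs by its eye on the peg, let go (x of weight_eye in the frame of peg_mid between -0.038 and 0.04 m and y of weight_eye in the frame of peg_mid between -0.012 and 0.012 m and z of weight_eye in the frame of peg_mid between -0.022 and 0.004 m and contact force between weight and soundbox above 1 N and contact force between weight and the arm below 0.1 N and angle between weight_eye's own z axis and vertical below 0.35 rad and linear speed of weight below 0.05 m/s), for 0.3 s.
2. the probe's tip rests on the mark, square to the board, spring partly in (distance between probe_tip and mark below 0.007 m and angle between the z axis of probe_grip and the z axis of mark, either way round below 0.14 rad and value of joint plunger between 0.0025 and 0.0105 m and contact force between probe and soundbox between 1 and 7 N and contact force between probe and the fingers above 1 N), for 0.2 s.
At the end, for the whole second after the job is handed in: The weight hangs at rest on the peg by its eye (within 12 mm sideways), untouched by the arm. The fingers hold the probe, tip within 7 mm of the mark's centre, axis within 8 degrees of square to the board, spring tip 2.5 to 10.5 mm in, contact force 1 to 7 N (all of step 1 and all of step 2); the arm keeps its last pose, push and grip.
It fails at once if the probe is rammed into the soundboard with more than 20 N (contact force between probe and soundbox above 20 N).
It fails at once if a bystander is pushed away by more than 40 mm (distance of any of tape, slug, motor, glue, pliers, offcut from where it was at the start of the episode above 0.04 m).
It also fails if it takes over 58 s, if anything falls off the work surface, if the arm or the gripper's body presses on something with over 40 N, if the wrist force passes 120 N, or if a joint passes its speed limit or range.

## Robot

A 7-joint arm with a two-finger parallel gripper is mounted at the origin on the work surface. World frame = base frame: x ahead of the robot, y to its left, z up, the work surface at z = 0. Lengths are in mm, angles in rad, forces in N, time in s.
With the tool pointing down it reaches from about 400 to 875 mm from the base axis. Payload 4.4 kg.
Tool frame: the origin (TCP) lies at the very end of the fingers, on their centre line; the grasp point (between the pads) lies 19 mm behind it; y points along the fingers, x is the direction in which the jaws open and shut, and the axes are right-handed (so a half turn about y gives the same grasp; the last joint's range is limited). The gripper opens to 85 mm and grips with 20 to 120 N. Pads are 22 mm wide; open, the fingers measure 114 mm over their backs; the gripper's body (76 mm by 85 mm) begins 54 mm behind the grasp point. The pads swing forward as they close: fully open they stand 13 mm farther back than shut.
Start: joints at [-1.355, 0.628, 0.038, 1.517, -0.027, 0.996, -0.02], TCP at [180.731, 624.383, 231.313] pointing down, gripper open.
Joint ranges: [-3.06, 3.06], [-0.37, 2.12], [-1.25, 1.32], [0.18, 2.47], [-1.1, 4.24], [0.23, 1.98], [-2.94, 2.94]. Speed limits (rad/s): [2.57, 2.57, 3.14, 3.14, 3.14, 3.14, 3.14].

## Interface

Orientations are given as [roll, pitch, yaw] about the fixed x, y, z axes, in that order (R = Rz(yaw) Ry(pitch) Rx(roll)).
In Python, from cell import ctrl, get_image, nets gives the robot as it stands. The module is installed in compiled form; this text tells all that it offers.
- The arm moves only by the tool step_arm, never from a script. Its argument "moves" is text: rows parted by semicolons, each of 7 numbers parted by spaces: the shift along the tool's x, y, z normalised to -1 to 1, where 1 is 0.05 m, then the turn, a rotation vector about the tool's x, y, z normalised to -1 to 1, where 1 is 0.12 rad, then the opening, from 0 (shut) to 1 (fully open). A call has 1 to 20 rows; each row shifts and turns the commanded pose from where the row before left it, along the tool's axes as they then stand; what a row does not reach is not made up. A row lasts 1/10 s, in which the tool goes at most 50 mm and 8.59 degrees, less where a joint would pass 70% of its speed; a pose out of reach is approached as far as the arm can. A call with a number of a shift or a turn outside -1 to 1 is refused whole. A call with a gripper value outside its range is refused whole. The fingers move at their own pace and stop on an object; the grip force is fixed at half the most. Time passes only in rows, so rows that do not move let the fingers close. It gives the time, the measured TCP pose, the force and the opening at its end, in the units of the state.
- ctrl.read_state(): the state, without advancing time (a new reading comes with each control period).
- get_image(name): name is "side" or "top"; returns a dict with "color" (384x512x3 uint8, blue, green, red), "vertical_fov" (degrees; the focal length in pixels is half the picture's height over the tangent of half this angle, whatever the lens; pixels are square), "cx", "cy" (the principal point, pixels), "k1" (the pictures are not rectified: a ray, as slopes to the right and down, at radius r is drawn at 1 + k1 r^2 times it, then the intrinsics apply), "R" (3x3) and "t" (3): a world point X has camera coordinates R X + t. Camera axes: x right, y down, z forward; pixel columns grow to the right and rows downward; lengths in mm; the calibration is good to about 2 mm. A picture is of the moment at which its call begins. There is no depth.
- ctrl.finish_job(): hands the job in, once; it reports no verdict.
Trained networks look in a picture, given as the dict that the camera call returned (one of the last four; its "shot" number tells which), for a name from the list of things; names that differ only in an ending like _2 or _b are one class to them, and where a whole thing is asked for, a point or a joint stands for the part that bears it (a point fixed in the world has none). Each returns a list of dicts, best first, with "conf" (0 to 1); they miss things now and then, are a little off and sometimes report something else, mostly with a low value. They report only what shows in the picture. A call takes as long as a camera call. They do not tell look-alikes from the thing itself.
- nets.find_in(picture, target): "position" ([x, y, z] in mm, in world coordinates, good to about 4 mm: the middle of the surface that is visible of it).
- nets.cut_out(picture, target): "pixels" (384x512 bool, what is visible of it).
- nets.place_of(picture, target): "position" ([x, y, z] in mm, in world coordinates, good to about 4 mm: a listed point, or the origin of a listed thing).
The state is a dict: "clock": time; "qpos": joint angles; "qd": joint speeds; "tau": joint torques, N m; "eef_pos": TCP position; "tool_rot": TCP orientation; "force": force on the tool from outside, world axes, zero at the start; "torque": the same for the moment, N m; "width": finger opening in mm.
Only numpy, scipy, OpenCV 4.12 (cv2) and the standard library are available. Lean on these libraries where they do the work, as an engineer would, in place of code of your own. Each camera call takes 0.05 s, during which the arm holds its last target.

## Working session

There is one attempt and no reset: what is moved stays moved. The work goes in short steps, Python scripts to look and compute and a tool call to move; the robot and the scene stay as the last step left them, time stands still between calls to the robot, and variables do not carry over. Pictures are saved under pics/ and viewed, and the job is handed in when it is done.

Besides the shell and the picture viewer there is one more tool, called after "Emit:" as a command line: name --argument value ..., lists and objects as JSON in quotes. step_arm: Moves the arm, as the interface text tells. Scaled input: -1 to 1 covers 0.05 m each way for a shift and 0.12 rad each way for a turn. Its arguments: {"type":"object","properties":{"moves":{"type":"string"}},"required":["moves"]}

```bash
mkdir -p pics; ls
python3 - <<'E'
from cell import ctrl, get_image, nets
import cv2
s=ctrl.read_state()
print(s)
for n in ("side","top"):
    p=get_image(n); cv2.imwrite(f"pics/{n}0.png",p["color"])
    print(n,p["vertical_fov"],p["cx"],p["cy"],p["k1"],p["R"],p["t"])
    for t in ("weight_eye","weight","peg_mid","peg_tip","probe_grip","mark","stand","soundbox","slug","motor","glue","tape"):
        r=nets.place_of(p,t)
        print(t,[(round(d["conf"],2),[round(float(v),1) for v in d["position"]]) for d in r[:3]])
E
```

```text
pics
{'clock': 0.0, 'qpos': array([-1.35479327,  0.62934752,  0.03843625,  1.51838005, -0.02697381,
        0.99630784, -0.02002142]), 'qd': array([ 5.57769165e-04,  2.55230887e-04,  2.02215773e-03, -9.47437610e-04,
       -3.59206753e-04, -1.63571259e-03, -9.53453578e-05]), 'tau': array([ 4.51010455e-04, -5.63390851e+01,  1.22701652e+00, -1.93448263e+01,
        1.12043135e-02,  1.04500356e-02, -1.01621175e-06]), 'eef_pos': array([180.55728444, 623.75743279, 230.38424259]), 'tool_rot': array([-1.57084082,  0.00192436,  1.2889904 ]), 'force': array([ 0.08594076, -0.39308655,  0.25890547]), 'torque': array([ 0.02650342, -0.01911564, -0.02190702]), 'width': 85.35608701293991}
side 53.406703612638815 253.00871203863775 188.16880527689364 0.0192289232870492 [[-0.97194322 -0.23504654 -0.00891671]
 [-0.1607741   0.69153395 -0.70422474]
 [ 0.17169179 -0.68303288 -0.70992113]] [ 535.46098225  162.28370571 1069.89315829]
weight_eye [(0.77, [503.6, -289.4, 58.1]), (0.73, [406.5, -389.1, 61.2]), (0.5, [428.4, -294.3, 55.0])]
weight [(0.81, [341.9, -310.8, 1.7]), (0.77, [423.8, -299.3, -2.4]), (
[... 796 characters left out ...]
92.4, 59.9]), (0.69, [405.5, -392.7, 56.0]), (0.57, [344.4, -310.3, 65.5])]
weight [(0.76, [340.4, -307.1, 2.8]), (0.62, [405.8, -388.7, 1.4]), (0.55, [425.7, -300.4, 2.0])]
peg_mid [(0.94, [571.8, 189.5, 138.6]), (0.28, [425.5, -299.9, 56.8])]
peg_tip [(0.73, [532.1, 183.8, 146.4]), (0.43, [694.3, 337.3, 0.2]), (0.19, [582.2, 412.4, -4.2])]
probe_grip [(0.41, [405.8, 303.3, 90.7])]
mark [(0.73, [406.0, 306.0, 88.3]), (0.45, [563.7, 29.8, 73.4])]
stand [(0.89, [404.6, 302.7, -2.2]), (0.31, [566.1, -2.7, -0.4])]
soundbox [(0.83, [563.0, -3.7, 0.7])]
slug [(0.63, [589.9, -269.5, 3.3])]
motor [(0.63, [582.3, 409.6, -4.7])]
glue [(0.66, [558.6, -369.7, -2.9])]
tape [(0.57, [506.6, 374.0, -2.0])]
```

View pics/side0.png

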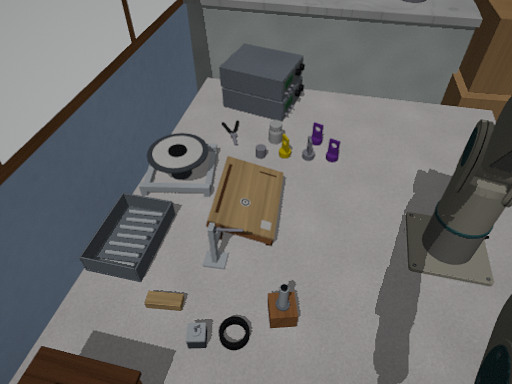

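View pics/top0.png

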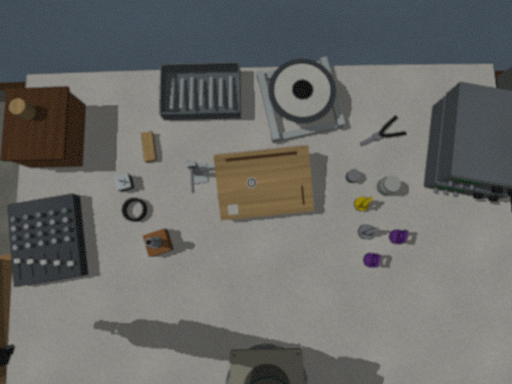

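```bash
cat > h.py <<'E'
import numpy as np, cv2
from scipy.spatial.transform import Rotation as Ro
def cam(p):
    H=p["color"].shape[0]; f=H/2/np.tan(np.radians(p["vertical_fov"]/2))
    return f,np.array(p["R"]),np.array(p["t"])
def proj(p,X):
    f,R,t=cam(p); c=np.atleast_2d(X)@R.T+t; s=c[:,:2]/c[:,2:]
    s=s*(1+p["k1"]*(s**2).sum(1,keepdims=True))
    return s*f+[p["cx"],p["cy"]]
def ray(p,uv):
    f,R,t=cam(p); d=(np.atleast_2d(uv)-[p["cx"],p["cy"]])/f
    s=d.copy()
    for _ in range(20): s=d/(1+p["k1"]*(s**2).sum(1,keepdims=True))
    D=np.c_[s,np.ones(len(s))]@R; return -R.T@t,D/np.linalg.norm(D,axis=1,keepdims=True)
def onz(p,uv,z):
    o,d=ray(p,uv); return o+d*((z-o[2])/d[:,2:])
def tri(pa,ua,pb,ub):
    oa,da=ray(pa,ua);ob,db=ray(pb,ub);da=da[0];db=db[0]
    s=np.linalg.lstsq(np.c_[da,-db],ob-oa,rcond=None)[0]
    A=oa+s[0]*da;B=ob+s[1]*db
    return (A+B)/2,np.linalg.norm(A-B)
def crop(p,X,half,k,name):
    u,v=proj(p,X)[0]; x0=int(max(0,u-half));y0=int(max(0,v-half))
    c=p["color"][y0:int(v+half),x0:int(u+half)]
    cv2.imwrite(name,cv2.resize(c,None,fx=k,fy=k,interpolation=cv2.INTER_CUBIC)); print(name,"origin",x0,y0,"k",k)
def rows(T,dp_world,drot_world=None): pass
E
python3 - <<'E'
from h import *; from cell import *
S=get_image("side");T=get_image("top")
import pickle; pickle.dump((S,T),open("p0.pkl","wb"))
tiles=[]
for p in(S,T):
  for X in ([425,-300,40],[545,184,130],[405,303,60]):
    u,v=proj(p,X)[0].astype(int); c=p["color"][v-25:v+25,u-25:u+25]; print(u-25,v-25)
    tiles.append(cv2.resize(c,(260,260),interpolation=cv2.INTER_CUBIC))
cv2.imwrite("pics/z1.png",np.vstack([np.hstack(tiles[:3]),np.hstack(tiles[3:])]))
for n,p in(("S",S),("T",T)):
    for t in ("weight","mark","peg_mid","peg_tip","probe_grip","probe","probe_tip"):
        for d in nets.cut_out(p,t)[:3]:
            m=d["pixels"];y,x=np.nonzero(m);print(n,t,round(d["conf"],2),len(x),x.mean().round(1),y.mean().round(1))
E
```

```text
283 122
212 207
258 276
343 206
167 163
129 218
S weight 0.74 241 332.8 151.0
S weight 0.73 173 308.6 151.2
S weight 0.63 214 284.9 147.6
S mark 0.74 438 233.8 333.0
S mark 0.63 665 164.3 300.1
S mark 0.52 67 245.4 201.8
S peg_mid 0.76 5309 243.3 206.9
S peg_tip 0.6 5514 243.4 206.6
S probe_grip 0.64 287 283.3 297.8
S probe_grip 0.25 273 275.9 131.3
S probe 0.65 259 283.2 297.9
S probe 0.26 5314 243.3 206.5
T weight 0.72 207 361.9 202.9
T weight 0.7 173 366.2 231.0
T weight 0.65 230 371.8 259.5
T mark 0.18 223 366.6 230.9
T peg_mid 0.92 6689 259.2 181.1
T peg_mid 0.31 153 153.4 241.8
T peg_tip 0.82 6774 259.0 181.1
T probe_grip 0.69 117 154.0 241.9
T probe 0.62 140 153.6 242.0
T probe_tip 0.74 6669 259.4 181.2
```

View pics/z1.png

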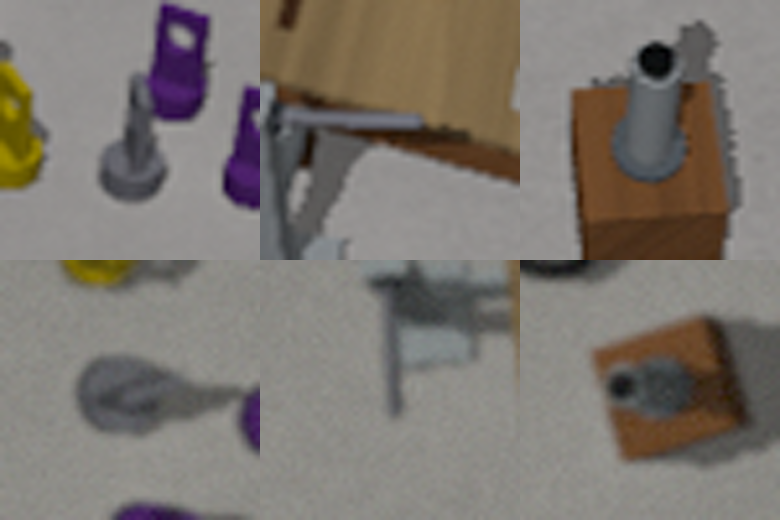

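Run:
```python
from h import *; import pickle
S,T=pickle.load(open("p0.pkl","rb"))
print("tip",tri(S,[242.8,230.1],T,[193.3,192.4]))
print("root",tri(S,[216.8,229.1],T,[192.2,167.4]))
# big views
def big(p,u,v,h,k,n):
    c=p["color"][v-h:v+h,u-h:u+h]; cv2.imwrite(n,cv2.resize(c,None,fx=k,fy=k,interpolation=cv2.INTER_CUBIC))
a=S["color"][148:248,200:300];b=T["color"][133:233,210:325][:,:]
cv2.imwrite("pics/b1.png",np.hstack([cv2.resize(a,None,fx=3.8,fy=3.8,interpolation=cv2.INTER_CUBIC),cv2.resize(b,(400,380),interpolation=cv2.INTER_CUBIC)]))
# weight overlay candidates
def W(x,y,yaw):
    c,s=np.cos(yaw),np.sin(yaw); R=np.array([[c,-s,0],[s,c,0],[0,0,1]])
    th=np.linspace(0,2*np.pi,60)
    L=[np.c_[22*np.cos(th),22*np.sin(th),0*th+z] for z in(0,22)]
    for sx in(-4,4): L.append(np.array([[sx,-18,22],[sx,18,22],[sx,18,62],[sx,9,80],[sx,-9,80],[sx,-18,62],[sx,-18,22]],float))
    L.append(np.c_[0*th,10.5*np.cos(th),58+10.5*np.sin(th)])
    return [l@R.T+[x,y,0] for l in L]
tiles=[]
for yaw in(-1.3,-1.1,-0.9,-.7):
  col=[]
  for p in(S,T):
    u,v=proj(p,[425,-300,40])[0].astype(int); u0,v0=u-14,v-18;k=7
    im=cv2.resize(p["color"][v0:v0+36,u0:u0+28],None,fx=k,fy=k,interpolation=cv2.INTER_CUBIC)
    for l in W(425,-300,yaw):
        q=((proj(p,l)-[u0,v0]+.5)*k).astype(np.int32); cv2.polylines(im,[q],False,(0,0,255),1)
    col.append(im)
  tiles.append(np.vstack(col))
cv2.imwrite("pics/w1.png",np.hstack(tiles))
```

```text
tip (array([532.91286484, 180.75120243, 140.26812597]), np.float64(2.338539244155995))
root (array([600.47720764, 185.33903861, 131.06247222]), np.float64(5.117438694521285))
```

View pics/b1.png

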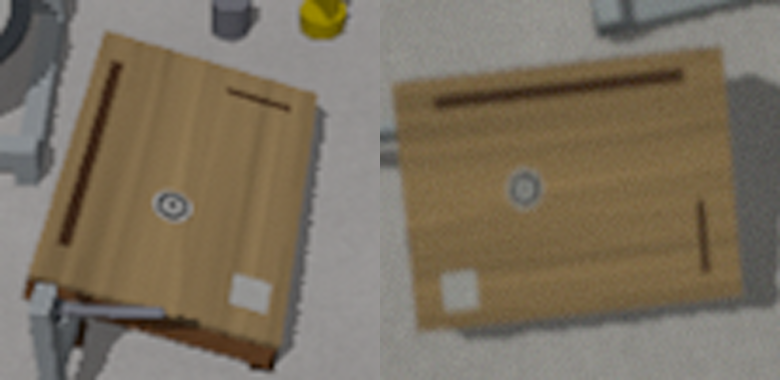

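View pics/w1.png

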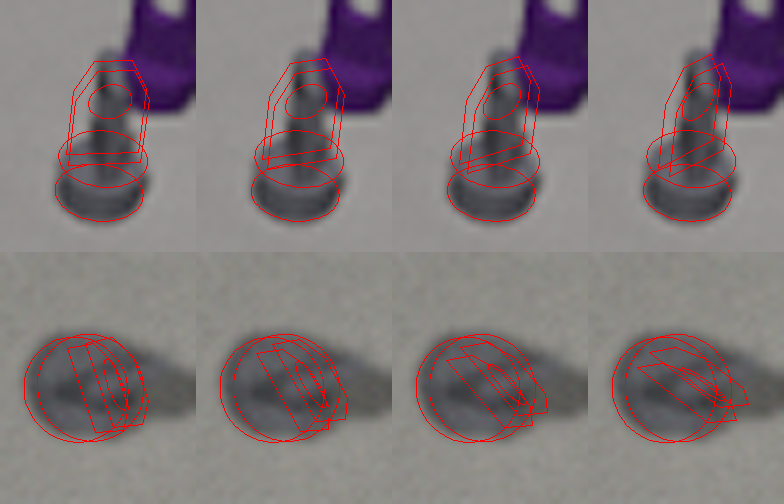

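Run:
```python
from h import *; import pickle
S,T=pickle.load(open("p0.pkl","rb"))
def W(x,y,yaw):
    c,s=np.cos(yaw),np.sin(yaw); R=np.array([[c,-s,0],[s,c,0],[0,0,1]])
    th=np.linspace(0,2*np.pi,60)
    L=[np.c_[22*np.cos(th),22*np.sin(th),0*th+z] for z in(0,22)]
    for sx in(-4,4): L.append(np.array([[sx,-18,22],[sx,18,22],[sx,18,62],[sx,9,80],[sx,-9,80],[sx,-18,62],[sx,-18,22]],float))
    L.append(np.c_[0*th,10.5*np.cos(th),58+10.5*np.sin(th)])
    return [l@R.T+[x,y,0] for l in L]
tiles=[]
for yaw in(0.2,.35,.5,.7):
  col=[]
  for p in(S,T):
    u,v=proj(p,[425,-300,40])[0].astype(int); u0,v0=u-14,v-18;k=7
    im=cv2.resize(p["color"][v0:v0+36,u0:u0+28],None,fx=k,fy=k,interpolation=cv2.INTER_CUBIC)
    for l in W(424,-300,yaw):
        q=((proj(p,l)-[u0,v0]+.5)*k).astype(np.int32); cv2.polylines(im,[q],False,(0,0,255),1)
    col.append(im)
  tiles.append(np.vstack(col))
cv2.imwrite("pics/w2.png",np.hstack(tiles))
# board fit: corners (tile coords) ; S scale 3.8 off (200,148); T scale 3.478x, 3.8y off(210,133)
sc=np.array([[108,33],[316,94],[27,283],[270,352]])/3.8+[200,148]-.3
tc=(np.array([[393,84],[722,47],[417,329],[742,293]])-[380,0])/[3.478,3.8]+[210,133]-.3
# S: far-right(hi x, -y), near-right(lo x,-y), far-left, near-left ; T: far-left, far-right, near-left, near-right
a=np.radians(15)
def P(sx,sy): return np.array([93*sx*np.cos(a),133*sy,75+93*sx*np.sin(a)])
bS=np.array([P(1,-1),P(-1,-1),P(1,1),P(-1,1)]);bT=np.array([P(1,1),P(1,-1),P(-1,1),P(-1,-1)])
from scipy.optimize import least_squares
def tf(q,L): 
    c,s=np.cos(q[2]),np.sin(q[2]); return L@np.array([[c,-s,0],[s,c,0],[0,0,1]]).T+[q[0],q[1],0]
f=lambda q:np.r_[(proj(S,tf(q,bS))-sc).ravel(),(proj(T,tf(q,bT))-tc).ravel()]
r=least_squares(f,[565,-4,0.1]);q=r.x;print(q,r.fun.round(1))
for nm,p,uv in(("S",S,[172/3.8+200-.3,206/3.8+148-.3]),("T",T,[(525-380)/3.478+210-.3,188/3.8+133-.3])): print(nm,onz(p,uv,76))
mk=tri(S,[172/3.8+200-.3,206/3.8+148-.3],T,[(525-380)/3.478+210-.3,188/3.8+133-.3]);print(mk)
R=tf([0,0,q[2]],np.eye(3)).T
print("tip proj if mid=..",)
# peg fit in soundbox yaw: tip & root
tips=lambda m:np.array([m+R@[-38.6,0,5.4],m+R@[34.7,0,-4.9]])
g=lambda m:np.r_[(proj(S,tips(np.r_[m,140]))-[[242.5,229.8],[216.5,228.8]]).ravel(),(proj(T,tips(np.r_[m,140]))-[[193,192.1],[191.9,167.1]]).ravel()]
r=least_squares(g,[570,186]);print(r.x,r.fun.round(1))
```

```text
[ 5.66373553e+02 -3.42946626e+00  7.66421662e-02] [-1.3 -1.2  0.1 -0.2 -0.7 -2.9  1.8 -1.8 -1.4 -0.6 -0.7  0.  -1.2  0.7
 -1.1  1. ]
S [[566.34578847  31.23241185  76.        ]]
T [[568.68740694  28.75179009  76.        ]]
(array([568.11027691,  28.69425844,  73.20145933]), np.float64(2.061570778620375))
tip proj if mid=..
[568.6026891  184.31938333] [ 0.8 -0.7 -2.1 -0.6 -0.2  1.5 -0.4 -0. ]
```

View pics/w2.png

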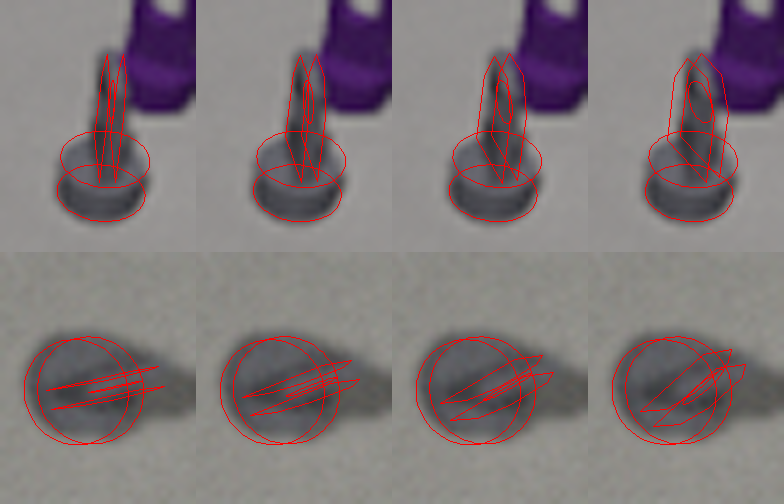

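```bash
cat > plan.py <<'E'
from h import *
from cell import ctrl
def state():
    s=ctrl.read_state(); return np.array(s["eef_pos"]),Ro.from_euler("xyz",s["tool_rot"]),s
def rdown(yaw): return Ro.from_euler("xyz",[-np.pi/2,0,yaw])
def plan(wps,grip,p=None,R=None,dec=2):
    """wps: list of (pos,Rot,n rows)"""
    if p is None: p,R,_=state()
    out=[]
    for tp,tR,n in wps:
        tp=np.array(tp,float)
        for i in range(n):
            k=n-i
            sh=R.inv().apply((tp-p)/k)/50; rv=((R.inv()*tR).as_rotvec()/k)/0.12
            if abs(sh).max()>1 or abs(rv).max()>1: print("!!TOO BIG",sh,rv)
            sh=sh.round(dec);rv=rv.round(dec)
            out.append(" ".join(f"{v:g}" for v in [*(sh+0.),*(rv+0.),grip]))
            p=p+R.apply(sh*50); R=R*Ro.from_rotvec(rv*0.12)
    for j in range(0,len(out),20): print("; ".join(out[j:j+20]),"\n")
    print("end",p.round(1),R.as_euler("xyz").round(3))
    return p,R
E
python3 - <<'E'
from plan import *
plan([([300,500,260],rdown(.7),6),([480,150,260],rdown(-.2),10),([425,-299,200],rdown(-1.17),14)],1)
E
```

```text
-0.29 -0.1 -0.5 0 0.82 0 1; -0.24 -0.09 -0.52 0 0.82 0 1; -0.18 -0.1 -0.54 0 0.82 0 1; -0.13 -0.09 -0.56 0 0.82 0 1; -0.08 -0.1 -0.57 0 0.81 0 1; -0.02 -0.09 -0.58 0 0.82 0 1; -0.18 0 -0.77 0 0.75 0 1; -0.1 0 -0.78 0 0.75 0 1; -0.04 0 -0.79 0 0.75 0 1; 0.04 0 -0.78 0 0.75 0 1; 0.11 0 -0.78 0 0.75 0 1; 0.17 0 -0.77 0 0.75 0 1; 0.24 0 -0.75 0 0.75 0 1; 0.31 0 -0.72 0 0.75 0 1; 0.38 0 -0.69 0 0.75 0 1; 0.43 0 -0.65 0 0.75 0 1; 0.05 0.09 -0.64 0 0.58 0 1; 0.1 0.09 -0.64 0 0.58 0 1; 0.14 0.08 -0.63 0 0.58 0 1; 0.18 0.09 -0.62 0 0.58 0 1 

0.23 0.08 -0.61 0 0.58 0 1; 0.27 0.09 -0.59 0 0.58 0 1; 0.31 0.08 -0.57 0 0.58 0 1; 0.35 0.09 -0.55 0 0.57 0 1; 0.38 0.08 -0.52 0 0.58 0 1; 0.42 0.09 -0.49 0 0.57 0 1; 0.45 0.08 -0.46 0 0.58 0 1; 0.48 0.09 -0.43 0 0.57 0 1; 0.51 0.08 -0.4 0 0.58 0 1; 0.53 0.09 -0.36 0 0.57 0 1 

end [ 425.1 -299.   199.8] [-1.571  0.    -1.17 ]
```

Emit:
step_arm --moves "-0.29 -0.1 -0.5 0 0.82 0 1; -0.24 -0.09 -0.52 0 0.82 0 1; -0.18 -0.1 -0.54 0 0.82 0 1; -0.13 -0.09 -0.56 0 0.82 0 1; -0.08 -0.1 -0.57 0 0.81 0 1; -0.02 -0.09 -0.58 0 0.82 0 1; -0.18 0 -0.77 0 0.75 0 1; -0.1 0 -0.78 0 0.75 0 1; -0.04 0 -0.79 0 0.75 0 1; 0.04 0 -0.78 0 0.75 0 1; 0.11 0 -0.78 0 0.75 0 1; 0.17 0 -0.77 0 0.75 0 1; 0.24 0 -0.75 0 0.75 0 1; 0.31 0 -0.72 0 0.75 0 1; 0.38 0 -0.69 0 0.75 0 1; 0.43 0 -0.65 0 0.75 0 1"

```text
clock: 3.7
eef_pos: [480.6, 148.7, 260.1]
tool_rot: [-1.57, -0.001, -0.204]
force: [1.0, 0.5, 0.5]
width: 85.5
```

Emit:
step_arm --moves "0.05 0.09 -0.64 0 0.58 0 1; 0.1 0.09 -0.64 0 0.58 0 1; 0.14 0.08 -0.63 0 0.58 0 1; 0.18 0.09 -0.62 0 0.58 0 1; 0.23 0.08 -0.61 0 0.58 0 1; 0.27 0.09 -0.59 0 0.58 0 1; 0.31 0.08 -0.57 0 0.58 0 1; 0.35 0.09 -0.55 0 0.57 0 1; 0.38 0.08 -0.52 0 0.58 0 1; 0.42 0.09 -0.49 0 0.57 0 1; 0.45 0.08 -0.46 0 0.58 0 1; 0.48 0.09 -0.43 0 0.57 0 1; 0.51 0.08 -0.4 0 0.58 0 1; 0.53 0.09 -0.36 0 0.57 0 1; 0 0 0 0 0 0 1"

```text
clock: 5.2
eef_pos: [423.7, -304.1, 200.0]
tool_rot: [-1.573, -0.004, -1.177]
force: [0.1, 0.4, -1.1]
width: 85.1
```

Run:
```python
from h import *; from cell import *
S=get_image("side");T=get_image("top");print(ctrl.read_state()["qpos"].round(2))
tl=[]
for p in(S,T):
    u,v=proj(p,[425,-300,80])[0].astype(int);c=p["color"][v-40:v+40,u-40:u+40]
    tl.append(cv2.resize(c,(400,400),interpolation=cv2.INTER_CUBIC))
cv2.imwrite("pics/g1.png",np.hstack(tl))
for d in nets.place_of(S,"weight")[:4]: print(d)
```

```text
[ 0.1   0.58  0.7   1.93 -0.5   0.82 -0.1 ]
{'position': [425.9, -298.1, -3.4], 'conf': 0.75}
{'position': [343.9, -310.0, -0.5], 'conf': 0.62}
{'position': [408.3, -389.0, 0.8], 'conf': 0.56}
{'position': [526.2, 180.6, 144.9], 'conf': 0.55}
```

View pics/g1.png

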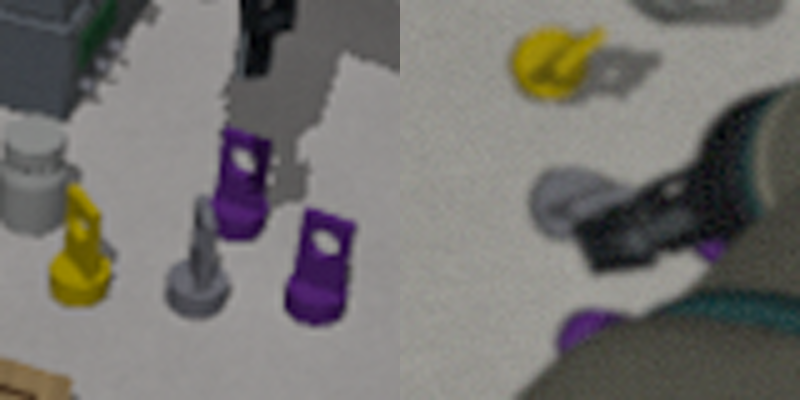

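Run:
```python
from plan import *
plan([([425,-299,90],rdown(-1.17),5),([425,-299,33],rdown(-1.17),4)],1)
```

```text
0 0.44 0 0 0 0 1; 0 0.44 0 0 0 0 1; 0 0.44 0 0 0 0 1; 0.01 0.44 -0.01 0 0 0 1; 0 0.43 0 0 0.01 -0.01 1; 0 0.29 0 0 0 0 1; 0 0.28 0 0 0 0 1; 0 0.29 0 0 0 0 1; 0 0.28 0 0 0 0 1 

end [ 425.  -298.9   33.2] [-1.57 -0.   -1.17]
```

Emit:
step_arm --moves "0 0.44 0 0 0 0 1; 0 0.44 0 0 0 0 1; 0 0.44 0 0 0 0 1; 0 0.44 0 0 0 0 1; 0 0.43 0 0 0 0 1; 0 0.29 0 0 0 0 1; 0 0.28 0 0 0 0 1; 0 0.29 0 0 0 0 1; 0 0.28 0 0 0 0 1; 0 0 0 0 0 0 1; 0 0 0 0 0 0 1"

```text
clock: 6.45
eef_pos: [425.6, -298.1, 33.6]
tool_rot: [-1.57, 0.001, -1.168]
force: [-0.2, -0.4, 1.6]
width: 85.4
```

Run:
```python
from h import *; from cell import *
S=get_image("side");T=get_image("top")
tl=[]
for p in(S,T):
    u,v=proj(p,[425,-300,50])[0].astype(int);c=p["color"][v-30:v+30,u-30:u+30]
    tl.append(cv2.resize(c,(400,400),interpolation=cv2.INTER_CUBIC))
cv2.imwrite("pics/g2.png",np.hstack(tl))
s=ctrl.read_state();print(s["eef_pos"],s["force"],s["width"])
```

```text
[ 425.79890314 -298.8013151    34.07769157] [0.8872815  0.1114032  0.57589571] 85.38749201073804
```

View pics/g2.png

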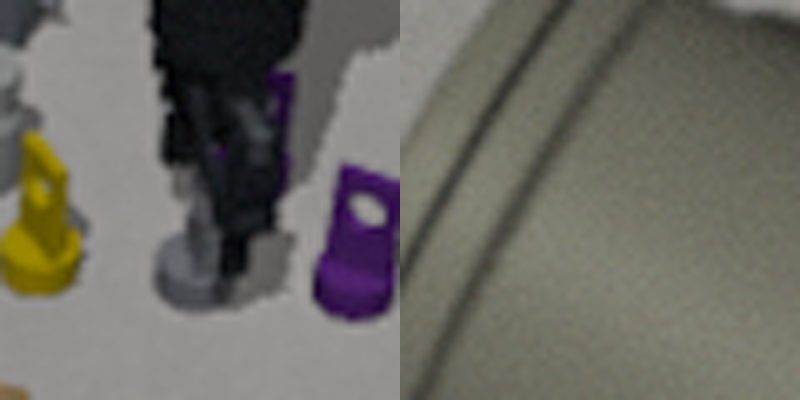

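Run:
```python
from h import *; from cell import *
S=get_image("side")
u,v=proj(S,[425,-300,50])[0].astype(int)
for nm,X in dict(f1=[425.8-.39*45,-298.8+.92*45,45],f2=[425.8+.39*45,-298.8-.92*45,45],tcp=[425.8,-298.8,34],top=[425,-299,80],foot=[425,-299,0],ctr=[425,-299,22]).items():
    print(nm,(proj(S,X)[0]-[u-30,v-30])*400/60)
```

```text
f1 [220.92172672 270.26761473]
f2 [174.91651514 161.71062813]
tcp [195.35840729 231.27163641]
top [205.56203158 160.61748348]
foot [190.85571697 281.24272657]
ctr [194.77109035 249.10408194]
```

Emit:
step_arm --moves "0 0 0 0 0 0 0.3; 0 0 0 0 0 0 0.3; 0 0 0 0 0 0 0.3; 0 0 0 0 0 0 0; 0 0 0 0 0 0 0; 0 0 0 0 0 0 0; 0 0 0 0 0 0 0; 0 0 0 0 0 0 0"

```text
clock: 7.4
eef_pos: [425.1, -298.9, 33.6]
tool_rot: [-1.57, 0.0, -1.17]
force: [0.0, 0.8, 5.8]
width: 35.1
```

Emit:
step_arm --moves "0 -0.2 0 0 0 0 0; 0 -0.3 0 0 0 0 0; 0 -0.4 0 0 0 0 0; 0 -0.4 0 0 0 0 0; 0 -0.4 0 0 0 0 0; 0 -0.4 0 0 0 0 0; 0 0 0 0 0 0 0; 0 0 0 0 0 0 0"

```text
clock: 8.2
eef_pos: [425.1, -298.7, 138.1]
tool_rot: [-1.571, 0.0, -1.169]
force: [0.1, 0.3, -3.2]
width: 35.1
```

Run:
```python
from h import *; from cell import *
S=get_image("side");T=get_image("top")
tl=[]
for p in(S,T):
    u,v=proj(p,[425,-300,130])[0].astype(int);c=p["color"][max(0,v-30):v+30,u-30:u+30]
    tl.append(cv2.resize(c,(400,400),interpolation=cv2.INTER_CUBIC))
cv2.imwrite("pics/g3.png",np.hstack(tl))
s=ctrl.read_state();print(s["eef_pos"],s["tool_rot"],s["force"],s["width"])
```

```text
[ 424.53428843 -298.29541273  137.30235152] [-1.57176846  0.00181225 -1.16968305] [-0.05719853 -0.42131194 -2.63509861] 35.02971164340547
```

View pics/g3.png

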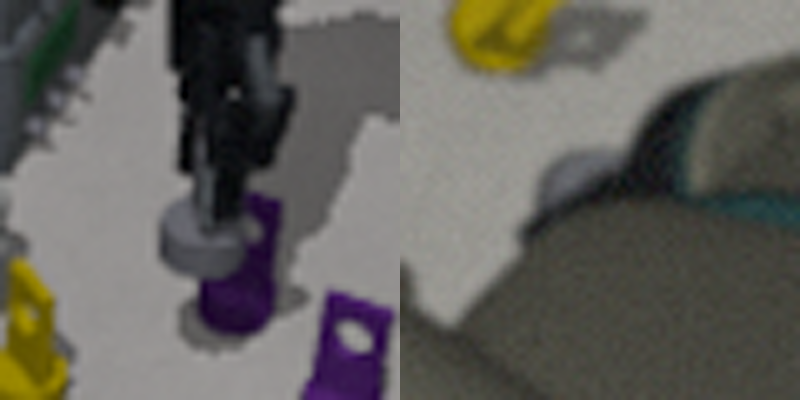

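Run:
```python
from plan import *
plan([([435,-200,180],rdown(-1.25),5),([450,0,180],rdown(-1.4),7),([490,179,180],rdown(-1.494),7)],0)
```

```text
-0.35 -0.17 0.19 0 0.13 0 0; -0.35 -0.17 0.19 0 0.13 0 0; -0.35 -0.17 0.18 0 0.14 0 0; -0.35 -0.17 0.17 0 0.13 -0.01 0; -0.36 -0.17 0.17 0.01 0.14 0 0; -0.53 0 0.22 0 0.18 0 0; -0.53 0 0.21 0 0.18 0 0; -0.54 0 0.2 0 0.18 0 0; -0.54 0 0.19 0 0.18 0 0; -0.55 0 0.17 0 0.18 0 0; -0.55 0 0.16 0 0.17 0 0; -0.55 0 0.16 0 0.18 0 0; -0.48 0 0.2 0 0.11 0 0; -0.49 0 0.19 0 0.11 0 0; -0.49 0 0.19 0 0.11 0 0; -0.49 0 0.18 0 0.11 0 0; -0.5 0 0.17 0 0.11 0 0; -0.5 0 0.17 0 0.12 0 0; -0.49 0 0.16 0 0.11 0 0 

end [490.2 178.9 180.1] [-1.571e+00  1.000e-03 -1.494e+00]
```

Emit:
step_arm --moves "-0.35 -0.17 0.19 0 0.13 0 0; -0.35 -0.17 0.19 0 0.13 0 0; -0.35 -0.17 0.18 0 0.14 0 0; -0.35 -0.17 0.17 0 0.13 0 0; -0.36 -0.17 0.17 0 0.14 0 0; -0.53 0 0.22 0 0.18 0 0; -0.53 0 0.21 0 0.18 0 0; -0.54 0 0.2 0 0.18 0 0; -0.54 0 0.19 0 0.18 0 0; -0.55 0 0.17 0 0.18 0 0; -0.55 0 0.16 0 0.17 0 0; -0.55 0 0.16 0 0.18 0 0; -0.48 0 0.2 0 0.11 0 0; -0.49 0 0.19 0 0.11 0 0; -0.49 0 0.19 0 0.11 0 0; -0.49 0 0.18 0 0.11 0 0; -0.5 0 0.17 0 0.11 0 0; -0.5 0 0.17 0 0.12 0 0; -0.49 0 0.16 0 0.11 0 0; 0 0 0 0 0 0 0"

```text
clock: 10.3
eef_pos: [490.5, 182.5, 179.0]
tool_rot: [-1.573, 0.001, -1.488]
force: [-1.0, -0.5, -2.2]
width: 34.9
```

Run:
```python
from h import *; from cell import *
S=get_image("side");T=get_image("top")
tl=[]
for p in(S,T):
    u,v=proj(p,[500,183,140])[0].astype(int);c=p["color"][v-30:v+30,u-30:u+30];print(u-30,v-30)
    tl.append(cv2.resize(c,(400,400),interpolation=cv2.INTER_CUBIC))
cv2.imwrite("pics/g4.png",np.hstack(tl))
s=ctrl.read_state();print(s["eef_pos"],s["tool_rot"],s["force"],s["width"])
for p in(S,T):
  for t in("weight_eye","peg_tip","peg_mid"):
    print(t,[(round(d["conf"],2),d["position"]) for d in nets.place_of(p,t)[:4]])
```

```text
225 203
162 175
[489.97848616 178.1927501  179.62465025] [-1.57284462e+00 -1.44333232e-03 -1.49245370e+00] [ 0.11972603 -1.31059985 -1.85663139] 35.06969260569621
weight_eye [(0.78, [503.0, -289.6, 57.2]), (0.63, [503.3, 377.3, -0.5]), (0.58, [342.4, -308.4, 58.7]), (0.58, [406.7, -388.8, 61.0])]
peg_tip [(0.6, [524.3, 179.6, 145.8])]
peg_mid [(0.68, [566.9, 187.2, 138.8])]
weight_eye [(0.74, [341.9, -307.8, 66.6]), (0.73, [407.8, -389.3, 54.7]), (0.66, [509.0, -289.1, 55.9]), (0.6, [492.3, 179.3, 201.0])]
peg_tip [(0.62, [565.4, 30.9, 77.7]), (0.58, [533.1, 185.3, 146.9])]
peg_mid [(0.75, [571.2, 190.9, 138.1])]
```

View pics/g4.png

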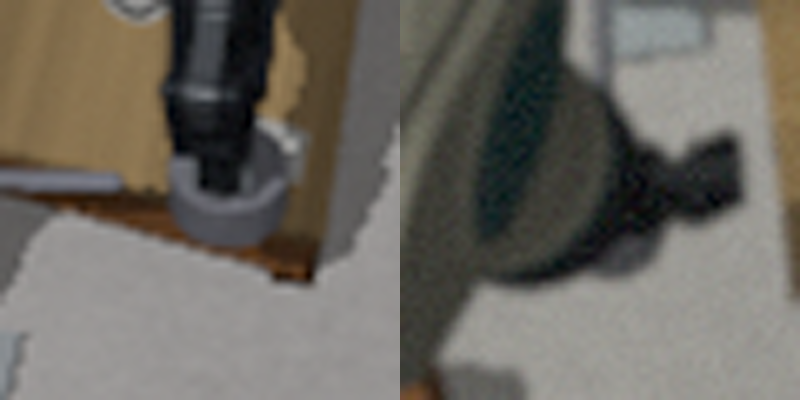

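```bash
cat >> h.py <<'E'
def Wm(R,p):
    th=np.linspace(0,2*np.pi,60)
    L=[np.c_[22*np.cos(th),22*np.sin(th),0*th+z] for z in(0,22)]
    for sx in(-4,4): L.append(np.array([[sx,-18,22],[sx,18,22],[sx,18,62],[sx,9,80],[sx,-9,80],[sx,-18,62],[sx,-18,22]],float))
    L.append(np.c_[0*th,10.5*np.cos(th),58+10.5*np.sin(th)])
    return [R.apply(l)+p for l in L]
def pegm(mx,my,yaw=0.077):
    R=Ro.from_euler("z",yaw)*Ro.from_euler("y",8,degrees=True)
    return [R.apply(np.array([[-39,s,z],[35,s,z]],float))+[mx,my,140] for s,z in((4,0),(-4,0),(0,4),(0,-4))]
def ov(p,models,X,h,k):
    u,v=proj(p,X)[0].astype(int);u0,v0=u-h,v-h
    im=cv2.resize(p["color"][v0:v0+2*h,u0:u0+2*h],None,fx=k,fy=k,interpolation=cv2.INTER_CUBIC);raw=im.copy()
    for ls,c in models:
        for l in ls: cv2.polylines(im,[((proj(p,l)-[u0,v0]+.5)*k).astype(np.int32)],False,c,1)
    return np.vstack([raw,im])
E
python3 - <<'E'
from h import *; from cell import *
import pickle
S,T=pickle.load(open("p0.pkl","rb"))
print(onz(S,[242.5,229.8],145.5),onz(T,[193,192.1],145.5),onz(S,[216.5,228.8],135),onz(T,[191.9,167.1],135))
s=ctrl.read_state();e=np.array(s["eef_pos"]);S1=get_image("side");T1=get_image("top")
pickle.dump((S1,T1,e),open("p1.pkl","wb"))
w=Wm(Ro.from_euler("z",s["tool_rot"][2]+np.pi/2),e+[0,0,24.4-58])
m=[(w,(0,0,255)),(pegm(569.5,185),(0,255,0))]
cv2.imwrite("pics/o1.png",np.hstack([ov(S1,m,[525,183,140],19,10),ov(T1,m,[515,178,140],19,10)])[:, :800])
print(e)
E
```

```text
[[531.4737159 184.0427794 145.5      ]] [[534.15610109 180.80281384 145.5       ]] [[597.59394476 187.68153338 135.        ]] [[603.08893577 185.85770981 135.        ]]
[490.66194469 177.29648021 180.82896403]
```

View pics/o1.png

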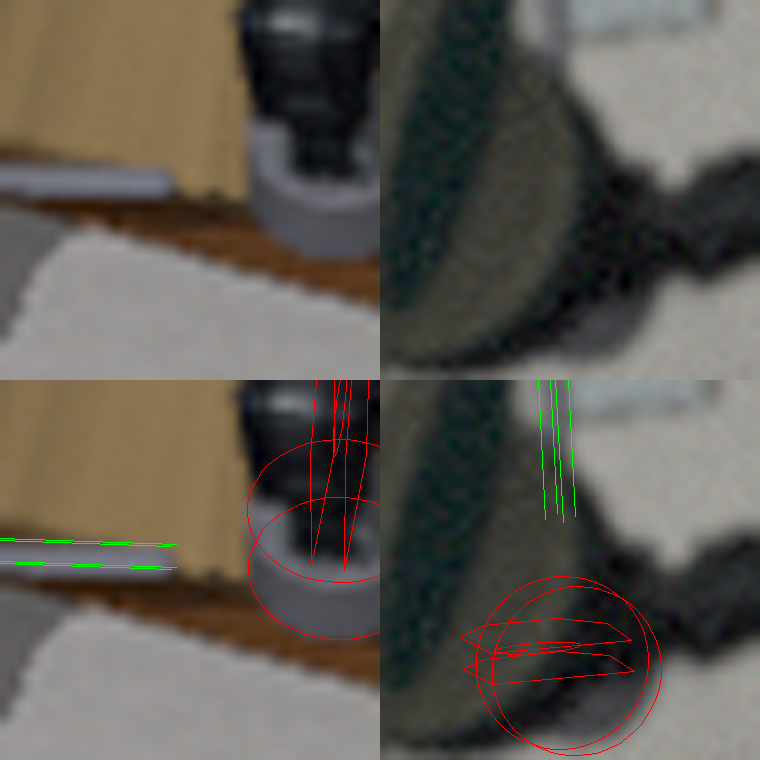

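Run:
```python
from plan import *
p=np.array([490,178.5,180]);R=rdown(-1.494)
p,R=plan([([500,180.6,126.5],R,5)],0,p,R)
p,R=plan([([545,184.1,119.5],R,9)],0,p,R)
p,R=plan([([562,185.4,117],R,5)],0,p,R)
```

```text
-0.01 0.21 0.04 0 0 0 0; 0 0.21 0.04 0 0 0 0; -0.01 0.22 0.04 0 0 0 0; 0 0.21 0.04 0 0 0 0; -0.01 0.22 0.04 0 0 0 0 

end [499.9 180.8 126.5] [-1.571  0.    -1.494]
0 0.02 0.1 0 0 0 0; 0 0.02 0.1 0 0 0 0; 0 0.01 0.1 0 0 0 0; 0 0.02 0.1 0 0 0 0; 0 0.01 0.1 0 0 0 0; 0 0.02 0.1 0 0 0 0; 0 0.01 0.1 0 0 0 0; 0 0.02 0.1 0 0 0 0; 0 0.01 0.11 0 0 0 0 

end [545.2 184.3 119.5] [-1.571  0.    -1.494]
0 0.01 0.07 0 0 0 0; 0 0.01 0.07 0 0 0 0; 0 0.01 0.07 0 0 0 0; 0 0.01 0.06 0 0 0 0; 0 0.01 0.07 0 0 0 0 

end [562.2 185.6 117. ] [-1.571  0.    -1.494]
```

Emit:
step_arm --moves "-0.03 0.21 0.04 0 0 0 0; -0.03 0.21 0.04 0 0 0 0; -0.03 0.21 0.04 0 0 0 0; -0.02 0.22 0.04 0 0 0 0; -0.03 0.22 0.04 0 0 0 0; 0 0 0 0 0 0 0; 0 0 0 0 0 0 0"

```text
clock: 11.5
eef_pos: [500.1, 185.7, 126.9]
tool_rot: [-1.571, -0.001, -1.494]
force: [0.9, -0.7, -2.6]
width: 35.3
```

Run:
```python
from h import *; from cell import *
s=ctrl.read_state();e=np.array(s["eef_pos"]);S1=get_image("side");T1=get_image("top")
w=Wm(Ro.from_euler("z",s["tool_rot"][2]+np.pi/2),e+[0,0,24.4-58])
m=[(w,(0,0,255)),(pegm(569.5,186),(0,255,0))]
cv2.imwrite("pics/o2.png",np.hstack([ov(S1,m,[525,183,130],19,10),ov(T1,m,[515,178,130],19,10)])[:, :800])
print(e,s["tool_rot"],s["force"])
```

```text
[500.12588262 185.6790876  126.94570758] [-1.57137891e+00 -5.07578500e-04 -1.49408177e+00] [ 0.94498696 -0.68593437 -2.56396008]
```

View pics/o2.png

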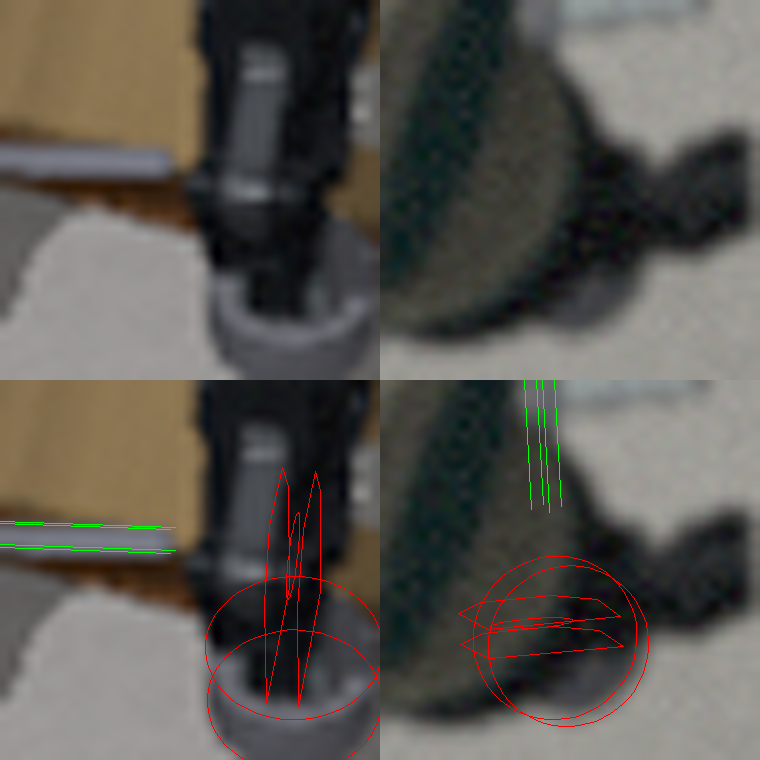

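Emit:
step_arm --moves "0.05 0 0 0 0 0 0; 0.05 0 0 0 0 0 0; 0 0 0 0 0 0 0; 0 0.02 0.1 0 0 0 0; 0 0.02 0.1 0 0 0 0; 0 0.01 0.1 0 0 0 0; 0 0.02 0.1 0 0 0 0; 0 0.01 0.1 0 0 0 0; 0 0.02 0.1 0 0 0 0; 0 0.01 0.1 0 0 0 0; 0 0 0 0 0 0 0; 0 0 0 0 0 0 0"

```text
clock: 12.8
eef_pos: [535.3, 183.6, 121.7]
tool_rot: [-1.571, -0.0, -1.494]
force: [0.2, 0.1, -1.7]
width: 34.8
```

Run:
```python
from h import *; from cell import *
s=ctrl.read_state();e=np.array(s["eef_pos"]);S1=get_image("side")
w=Wm(Ro.from_euler("z",s["tool_rot"][2]+np.pi/2),e+[0,0,24.4-58])
m=[(w,(0,0,255)),(pegm(569.5,186),(0,255,0))]
o=ov(S1,m,[535,183,130],19,15);cv2.imwrite("pics/o3.png",cv2.resize(o,(500,1000))[:500])
cv2.imwrite("pics/o3.png",np.hstack([o[:570],o[570:]])[:, :].__getitem__((slice(None),slice(0,1140)))[::1] if 0 else cv2.resize(np.hstack([o[:570],o[570:]]),(800,400)))
print(e,s["tool_rot"],s["force"],ctrl.read_state()["force"])
```

```text
[535.31311933 183.56310578 121.68506806] [-1.57125374e+00 -7.10726679e-05 -1.49384412e+00] [ 0.22158997  0.11070742 -1.72153426] [-0.4104399   0.89246693 -1.82575761]
```

View pics/o3.png

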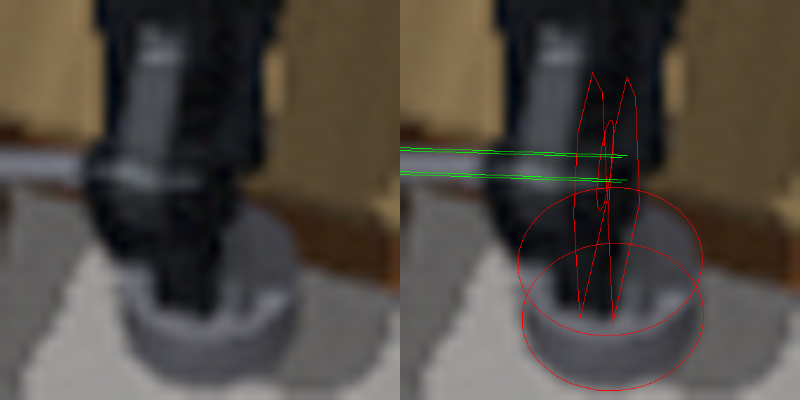

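Emit:
step_arm --moves "0 0.02 0.1 0 0 0 0; 0 0.01 0.1 0 0 0 0; 0 0.02 0.1 0 0 0 0; 0 0 0 0 0 0 0"

```text
clock: 13.25
eef_pos: [551.4, 184.7, 119.2]
tool_rot: [-1.57, -0.0, -1.494]
force: [0.3, -0.7, -2.0]
width: 34.9
```

Run:
```python
from cell import *
for i in range(3): print(ctrl.read_state()["force"].round(1)); get_image("side")
```

```text
[ 0.3 -0.7 -2. ]
[ 0.7 -0.3 -2.5]
[ 0.  -0.5 -4. ]
```

Emit:
step_arm --moves "0 0.01 0.1 0 0 0 0; 0 0.02 0.1 0 0 0 0; 0 0.03 0 0 0 0 0; 0 0.03 0 0 0 0 0; 0 0 0 0 0 0 0; 0 0 0 0 0 0 0"

```text
clock: 14.0
eef_pos: [560.2, 185.5, 114.7]
tool_rot: [-1.571, 0.0, -1.494]
force: [0.4, 0.1, -3.3]
width: 34.9
```

Run:
```python
from h import *; from cell import *
s=ctrl.read_state();e=np.array(s["eef_pos"]);S1=get_image("side")
print(e,s["force"],ctrl.read_state()["force"])
w=Wm(Ro.from_euler("z",s["tool_rot"][2]+np.pi/2),e+[0,0,24.4-58])
m=[(w,(0,0,255)),(pegm(569.5,186),(0,255,0))]
o=ov(S1,m,[555,183,130],19,15)
cv2.imwrite("pics/o4.png",cv2.resize(np.hstack([o[:570],o[570:]]),(800,400)))
```

```text
[560.15607292 185.5203959  114.70078389] [ 0.3982333   0.13791632 -3.28028841] [-0.01521315  0.87538635 -2.44474481]
```

View pics/o4.png

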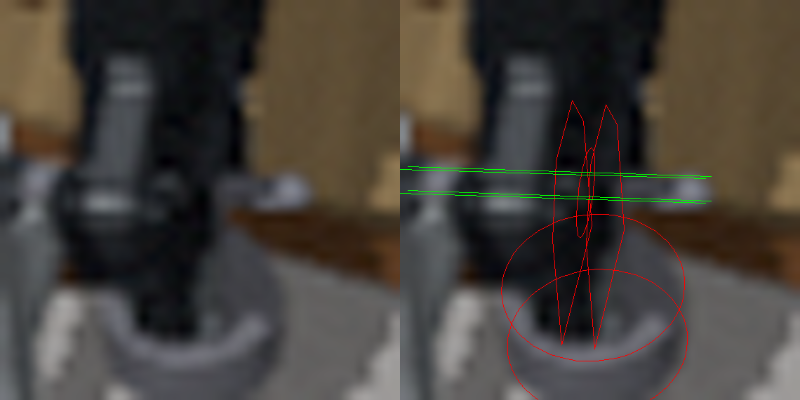

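Emit:
step_arm --moves "0 0.03 0 0 0 0 0; 0 0.03 0 0 0 0 0; 0 0 0 0 0 0 0; 0 0 0 0 0 0 0"

```text
clock: 14.45
eef_pos: [560.3, 185.5, 111.7]
tool_rot: [-1.571, -0.0, -1.494]
force: [-0.8, 0.4, -3.7]
width: 35.0
```

Emit:
step_arm --moves "0 0.02 0 0 0 0 0; 0 0 0 0 0 0 0; 0 0 0 0 0 0 0"

```text
clock: 14.75
eef_pos: [560.4, 185.6, 110.8]
tool_rot: [-1.571, 0.0, -1.494]
force: [-0.5, 1.0, -1.8]
width: 35.1
```

Emit:
step_arm --moves "0 0.02 0 0 0 0 0; 0 0 0 0 0 0 0; 0 0 0 0 0 0 0"

```text
clock: 15.05
eef_pos: [560.5, 185.6, 110.3]
tool_rot: [-1.57, 0.0, -1.494]
force: [-1.6, 0.1, 3.1]
width: 35.3
```

Emit:
step_arm --moves "0 0.02 0 0 0 0 0; 0 0 0 0 0 0 0; 0 0 0 0 0 0 0"

```text
clock: 15.35
eef_pos: [560.6, 185.6, 110.0]
tool_rot: [-1.57, 0.001, -1.494]
force: [-3.4, -0.4, 9.1]
width: 35.0
```

Emit:
step_arm --moves "0 -0.02 0 0 0 0 0; 0 0 0 0 0 0 0; 0 0 0 0 0 0 0.5; 0 0 0 0 0 0 0.55; 0 0 0 0 0 0 0.65; 0 0 0 0 0 0 0.8; 0 0 0 0 0 0 0.9; 0 0 0 0 0 0 0.9; 0 0 0 0 0 0 0.9"

```text
clock: 16.25
eef_pos: [560.4, 185.6, 109.8]
tool_rot: [-1.571, -0.0, -1.494]
force: [0.9, -0.8, 0.6]
width: 77.1
```

Run:
```python
from h import *; from cell import *
s=ctrl.read_state();e=np.array(s["eef_pos"]);S1=get_image("side")
print(e,s["force"])
o=ov(S1,[],[555,183,130],25,12)
cv2.imwrite("pics/o5.png",o[:600])
```

```text
[560.36371533 185.55788715 109.76753881] [ 0.93270083 -0.83348306  0.59695092]
```

View pics/o5.png

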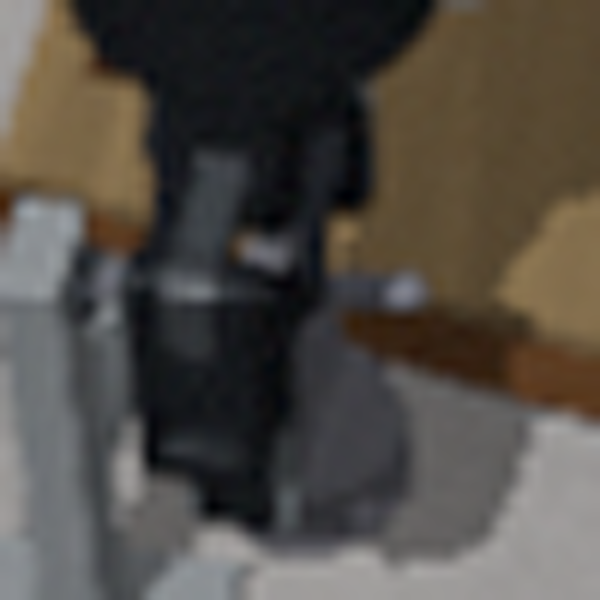

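Emit:
step_arm --moves "0 -0.1 0 0 0 0 0.95; 0 -0.2 0 0 0 0 0.95; 0 -0.3 0 0 0 0 0.95; 0 -0.3 0 0 0 0 0.95; 0 -0.4 0 0 0 0 0.95; 0 -0.4 0 0 0 0 0.95; 0 -0.4 0 0 0 0 0.95; 0 -0.4 0 0 0 0 0.95; 0 0 0 0 0 0 1; 0 0 0 0 0 0 1"

```text
clock: 17.3
eef_pos: [560.5, 185.7, 235.7]
tool_rot: [-1.57, 0.001, -1.494]
force: [-0.1, -1.2, 0.2]
width: 85.6
```

Run:
```python
from h import *; from cell import *
s=ctrl.read_state();e=np.array(s["eef_pos"]);S1=get_image("side")
print(e,s["force"])
for d in nets.place_of(S1,"weight_eye")[:5]: print(d)
o=ov(S1,[],[555,183,130],25,12)
cv2.imwrite("pics/o6.png",o[:600])
from plan import *
plan([([480,240,230],rdown(-.7),8),([405,303,215],rdown(0.077),8)],1)
```

```text
[560.49140146 185.69403908 235.66894767] [-0.10498307 -1.16382984  0.15088758]
{'position': [501.0, -288.8, 54.9], 'conf': 0.77}
{'position': [558.4, 186.9, 135.9], 'conf': 0.65}
{'position': [341.0, -310.6, 57.9], 'conf': 0.6}
{'position': [405.1, -386.2, 59.1], 'conf': 0.53}
{'position': [694.6, 344.6, -0.6], 'conf': 0.47}
-0.15 0.01 -0.19 0 -0.83 0 1; -0.17 0.01 -0.17 0 -0.83 0 1; -0.18 0.01 -0.15 0 -0.83 0 1; -0.2 0.01 -0.14 0 -0.83 0 1; -0.21 0.01 -0.12 0 -0.82 0 1; -0.22 0.01 -0.09 0 -0.83 0 1; -0.23 0.01 -0.07 0 -0.82 0 1; -0.24 0.02 -0.05 0.01 -0.83 -0.01 1; -0.25 0.04 0 0 -0.81 0 1; -0.24 0.04 0.02 0 -0.81 0 1; -0.24 0.04 0.05 0 -0.81 0 1; -0.23 0.04 0.07 0 -0.81 0 1; -0.23 0.03 0.09 0 -0.81 0 1; -0.22 0.04 0.12 0 -0.81 0 1; -0.2 0.03 0.14 0 -0.81 0 1; -0.19 0.04 0.15 0 -0.8 0 1 

end [405.2 302.9 214.9] [-1.571 -0.     0.077]
```

View pics/o6.png

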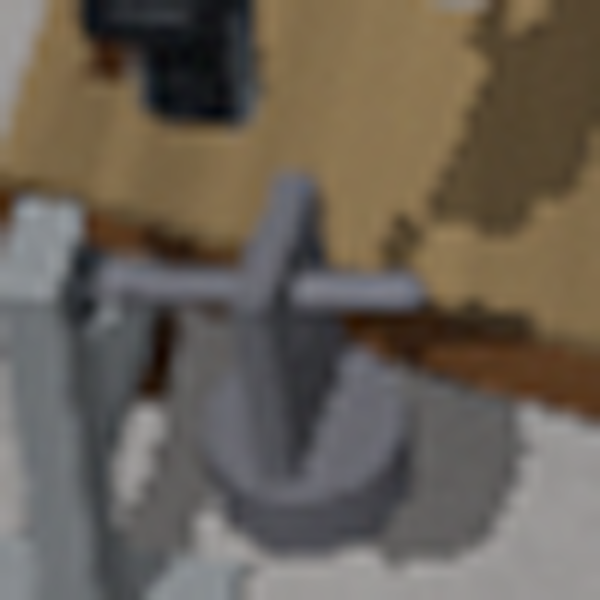

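Emit:
step_arm --moves "-0.15 0 -0.19 0 -0.83 0 1; -0.17 0 -0.17 0 -0.83 0 1; -0.18 0 -0.15 0 -0.83 0 1; -0.2 0 -0.14 0 -0.83 0 1; -0.21 0 -0.12 0 -0.83 0 1; -0.22 0 -0.09 0 -0.83 0 1; -0.23 0 -0.07 0 -0.83 0 1; -0.24 0 -0.05 0 -0.83 0 1; -0.25 0.04 0 0 -0.81 0 1; -0.24 0.04 0.02 0 -0.81 0 1; -0.24 0.04 0.05 0 -0.81 0 1; -0.23 0.04 0.07 0 -0.81 0 1; -0.23 0.03 0.09 0 -0.81 0 1; -0.22 0.04 0.12 0 -0.81 0 1; -0.2 0.03 0.14 0 -0.81 0 1; -0.19 0.04 0.15 0 -0.8 0 1; 0 0 0 0 0 0 1"

```text
clock: 19.1
eef_pos: [403.6, 303.4, 218.8]
tool_rot: [-1.571, 0.003, 0.082]
force: [0.2, 0.7, 0.6]
width: 85.0
```

Run:
```python
from plan import *; import pickle
from cell import *
S,T=pickle.load(open("p0.pkl","rb"))
us=np.array([135/5.2+258-.4,60/5.2+276-.4]);ut=np.array([102/5.2+129-.4,125/5.2+218-.4])
print(onz(S,us,125),onz(T,ut,125),tri(S,us,T,ut))
e,R,s=state();print(e,s["tool_rot"],s["force"])
S1=get_image("side")
th=np.linspace(0,6.3,40)
m=[np.c_[405+r*np.cos(th),303+r*np.sin(th),0*th+z] for r,z in((17,50),(17,56),(11,56),(11,125))]+[np.array([[sx*32,sy*32,50] for sx,sy in((1,1),(1,-1),(-1,-1),(-1,1),(1,1))])+[405,303,0]]
o=ov(S1,[(m,(0,0,255))],[405,303,100],25,16);cv2.imwrite("pics/o7.png",cv2.resize(np.hstack([o[:800],o[800:]]),(800,400)))
p,R=plan([([405,303,140],rdown(.077),4),([405,303,71],rdown(.077),7)],1)
```

```text
[[407.03578497 303.23439577 125.        ]] [[408.12540685 301.90206322 125.        ]] (array([407.64039246, 302.32212088, 123.41462735]), np.float64(1.02311456787918))
[403.57046132 303.3642845  218.8006311 ] [-1.57118499  0.00304613  0.08231847] [0.23256239 0.74698998 0.61815157]
0 0.4 0 0 0 0 1; 0 0.39 0 0 0 0 1; 0 0.4 0 0 0.01 -0.01 1; 0.01 0.39 0.01 0.01 0 0 1; 0 0.2 0 0 0 0 1; 0 0.2 0 0 0 0 1; 0 0.2 0 0 0 0 1; 0 0.2 0 0 0 0 1; 0 0.19 0 0 0 0 1; 0 0.2 0 0 0 0 1; 0 0.19 0 0 0 0 1 

end [405.1 303.1  71.1] [-1.57   0.     0.078]
```

View pics/o7.png

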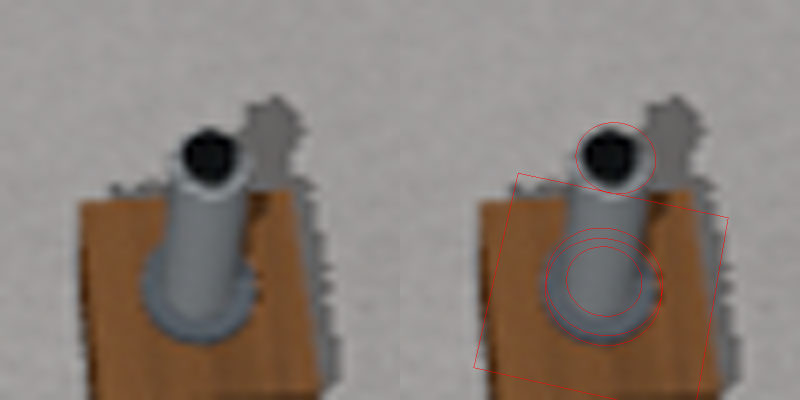

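Emit:
step_arm --moves "0.01 0.4 0 0 0 0 1; 0.01 0.4 0 0 0 0 1; 0.01 0.4 0 0 0 0 1; 0.01 0.35 0 0 0 0 1; 0 0.2 0 0 0 0 1; 0 0.2 0 0 0 0 1; 0 0.2 0 0 0 0 1; 0 0.2 0 0 0 0 1; 0 0.2 0 0 0 0 1; 0 0.2 0 0 0 0 1; 0 0.2 0 0 0 0 1; 0 0 0 0 0 0 1; 0 0 0 0 0 0 1"

```text
clock: 20.45
eef_pos: [407.6, 302.6, 72.1]
tool_rot: [-1.571, 0.0, 0.079]
force: [0.2, 0.0, 0.1]
width: 85.8
```

Run:
```python
from plan import *
from cell import *
e,R,s=state();print(e,s["tool_rot"],s["force"])
S1=get_image("side")
o=ov(S1,[],[405,303,90],25,16);cv2.imwrite("pics/o8.png",cv2.resize(o[:800],(500,500)))
```

```text
[407.57012271 302.59575292  72.10336862] [-1.57103636e+00  3.53693610e-04  7.91877209e-02] [0.16635752 0.04894889 0.12692895]
```

View pics/o8.png

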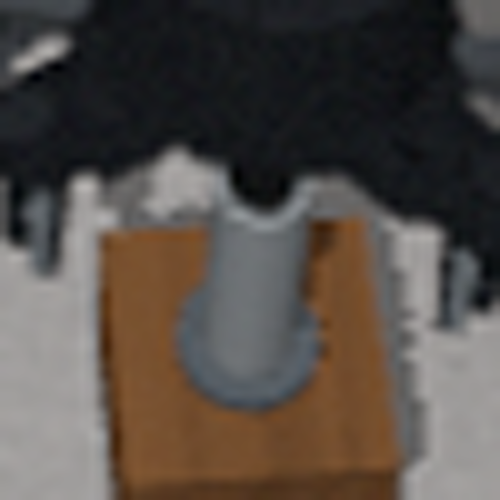

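Emit:
step_arm --moves "0 0 0 0 0 0 0.3; 0 0 0 0 0 0 0.3; 0 0 0 0 0 0 0.2; 0 0 0 0 0 0 0; 0 0 0 0 0 0 0; 0 0 0 0 0 0 0; 0 0 0 0 0 0 0; 0 0 0 0 0 0 0"

```text
clock: 21.3
eef_pos: [407.5, 302.8, 72.5]
tool_rot: [-1.571, 0.0, 0.079]
force: [-1.3, 0.1, 4.6]
width: 20.5
```

Run:
```python
from plan import *
from cell import *
e,R,s=state();print(e,s["tool_rot"],s["force"],s["torque"],s["width"])
```

```text
[407.54447963 302.80563152  72.5031816 ] [-1.57053290e+00  5.03537704e-05  7.93842632e-02] [-1.34114567  0.10996267  4.63259354] [-0.07483182  0.23517983 -0.04017088] 20.510980219896286
```

Emit:
step_arm --moves "0 -0.1 0 0 0 0 0; 0 -0.2 0 0 0 0 0; 0 -0.3 0 0 0 0 0; 0 -0.3 0 0 0 0 0; 0 -0.4 0 0 0 0 0; 0 -0.4 0 0 0 0 0; 0 -0.4 0 0 0 0 0; 0 -0.4 0 0 0 0 0; 0 0 0 0 0 0 0; 0 0 0 0 0 0 0"

```text
clock: 22.3
eef_pos: [407.4, 302.8, 197.5]
tool_rot: [-1.57, -0.0, 0.08]
force: [0.4, 0.2, -2.1]
width: 20.6
```

Run:
```python
from plan import *
from cell import *
e,R,s=state();print(e,s["tool_rot"],s["force"],s["torque"],s["width"])
S1=get_image("side")
# probe model: axis through TCP along tool y
def pm(e,R,off=60.3,dx=0,dz=0):
    th=np.linspace(0,6.3,40);L=[]
    for r,h in((3,0),(3,16),(8,16),(8,38),(17,38),(17,44),(11,44),(11,113)):
        L.append(R.apply(np.c_[r*np.cos(th)+dx,0*th+off-h,r*np.sin(th)+dz])+e)
    return L
o=ov(S1,[(pm(e,R),(0,0,255))],e+[0,0,-20],25,16);cv2.imwrite("pics/o9.png",cv2.resize(np.hstack([o[:800],o[800:]]),(800,400)))
```

```text
[407.42195217 302.83993668 197.51031881] [-1.57022262e+00 -4.05236230e-04  7.96035093e-02] [ 0.38316567  0.15176187 -2.08783474] [-0.04590663 -0.01407134 -0.00235912] 20.6326993727751
```

View pics/o9.png

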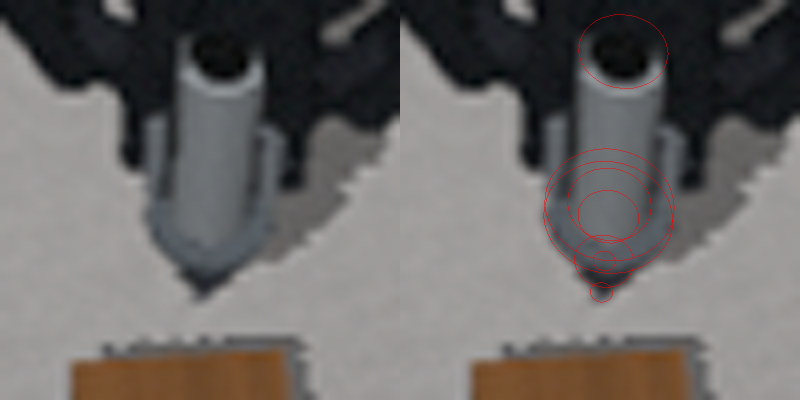

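```bash
cat >> plan.py <<'E'
YB=0.077
RB=Ro.from_euler("z",YB)*Ro.from_euler("y",-15,degrees=True)*Ro.from_euler("x",-90,degrees=True)
NB=RB.apply([0,-1,0])
MARK=np.array([566.5,30.5,76.])
def pm(e,R,off=60.3,dx=0,dz=0):
    th=np.linspace(0,6.3,40);L=[]
    for r,h in((3,0),(3,16),(8,16),(8,38),(17,38),(17,44),(11,44),(11,113)):
        L.append(R.apply(np.c_[r*np.cos(th)+dx,0*th+off-h,r*np.sin(th)+dz])+e)
    return L
E
python3 - <<'E'
from plan import *
print(NB)
plan([([425,100,195],rdown(.077),10),(MARK+85*NB,RB,8)],0)
E
```

```text
[-0.25805216 -0.01990938  0.96592583]
0 0 -0.41 0 0 0 0; 0 0 -0.41 0 0 0 0; 0 0 -0.41 0 0 0 0; 0.01 0.01 -0.41 0 0 0 0; 0 0 -0.4 0 0 0 0; 0.01 0.01 -0.41 0 0 0 0; 0 0 -0.4 0 0.01 0 0; 0.01 0.01 -0.41 0 0 0 0; 0 0 -0.4 0 0.01 0 0; 0.01 0.01 -0.41 0 0 -0.01 0; 0.28 0.09 -0.2 0 0 -0.27 0; 0.28 0.1 -0.2 0 0 -0.27 0; 0.28 0.11 -0.2 0 0 -0.27 0; 0.27 0.12 -0.2 0 0 -0.27 0; 0.27 0.13 -0.2 0 0 -0.27 0; 0.27 0.14 -0.2 0 0 -0.28 0; 0.26 0.15 -0.2 0 0 -0.27 0; 0.26 0.15 -0.2 0 0 -0.28 0 

end [544.7  28.8 158.1] [-1.571 -0.262  0.077]
```

Emit:
step_arm --moves "0 0 -0.2 0 0 0 0; 0 0 -0.41 0 0 0 0; 0 0 -0.41 0 0 0 0; 0 0 -0.41 0 0 0 0; 0 0 -0.41 0 0 0 0; 0 0 -0.4 0 0 0 0; 0.01 0.01 -0.41 0 0 0 0; 0 0 -0.4 0 0.01 0 0; 0.01 0.01 -0.41 0 0 0 0; 0.01 0 -0.4 0 0.01 0 0; 0.01 0.01 -0.2 0 0 0 0; 0.28 0.09 -0.2 0 0 -0.27 0; 0.28 0.1 -0.2 0 0 -0.27 0; 0.28 0.11 -0.2 0 0 -0.27 0; 0.27 0.12 -0.2 0 0 -0.27 0; 0.27 0.13 -0.2 0 0 -0.27 0; 0.27 0.14 -0.2 0 0 -0.28 0; 0.26 0.15 -0.2 0 0 -0.27 0; 0.2 0.1 -0.2 0 0 -0.28 0; 0 0 0 0 0 0 0"

```text
clock: 24.35
eef_pos: [541.2, 27.5, 159.6]
tool_rot: [-1.571, -0.26, 0.074]
force: [0.3, 0.1, -1.0]
width: 20.8
```

```bash
cat > look.py <<'E'
import sys
from plan import *
from cell import *
get_image("side")
e,R,s=state();S1=get_image("side");T1=get_image("top")
import pickle;pickle.dump((S1,T1,e,R),open("pl.pkl","wb"))
print(s["clock"],e,s["tool_rot"],s["force"].round(1),s["width"])
th=np.linspace(0,6.3,40);a=RB
ring=[a.apply(np.c_[r*np.cos(th),0*th,r*np.sin(th)])+MARK for r in(11.5,15,1)]
m=[(pm(e,R),(0,0,255)),(ring,(0,255,0))]
c=MARK+NB*20
k=[]
for p in(S1,T1):
    o=ov(p,m,c,22,18);k.append(cv2.resize(np.hstack([o[:792],o[792:]]),(600,300)))
cv2.imwrite(sys.argv[1],np.vstack(k))
tip=e+R.apply([0,60.3,0]);print("tip-mark in board (x up,y left,n):",np.c_[RB.apply([1,0,0]),RB.apply([0,0,1]),NB].T@(tip-MARK))
print("angle",np.degrees(np.arccos(-R.apply([0,1,0])@NB)))
E
python3 look.py pics/l1.png
```

```text
24.4 [540.73549811  28.47127563 159.81431186] [-1.57048479 -0.25889873  0.07514639] [ 0.2 -0.  -1.3] 20.93843848581156
tip-mark in board (x up,y left,n): [-3.44575883 -0.05063628 27.34763877]
angle 0.16644987005821657
```

View pics/l1.png

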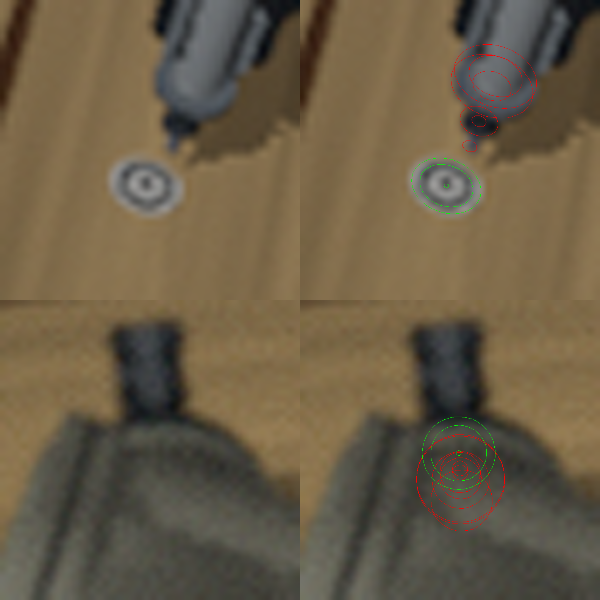

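Emit:
step_arm --moves "0.04 0.1 -0.01 0 0 -0.02 0; 0.04 0.1 -0.01 0 0 0 0; 0.01 0.1 0 0 0 0 0; 0 0.1 0 0 0 0 0; 0 0 0 0 0 0 0; 0 0 0 0 0 0 0"

```text
clock: 25.1
eef_pos: [551.1, 29.0, 142.2]
tool_rot: [-1.571, -0.263, 0.077]
force: [0.4, -0.5, -0.5]
width: 20.6
```

```bash
python3 look.py pics/l2.png
```

```text
25.15 [551.20614044  28.92544428 142.40329772] [-1.57084326 -0.26373371  0.07688926] [ 0.7 -0.3 -0.6] 20.44309733163995
tip-mark in board (x up,y left,n): [ 2.45712131 -0.39799723  7.81873505]
angle 0.11091295900630581
```

View pics/l2.png

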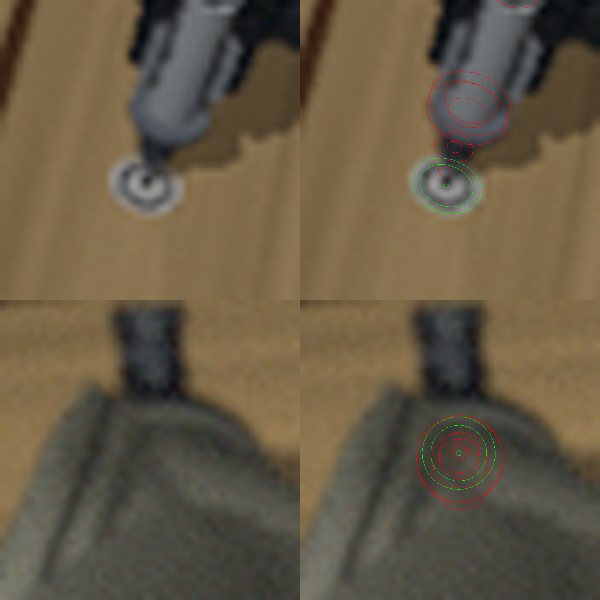

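```bash
cat > lk2.py <<'E'
import sys,pickle
from plan import *
S1,T1,e,R=pickle.load(open("pl.pkl","rb"))
th=np.linspace(0,6.3,40)
ring=[RB.apply(np.c_[r*np.cos(th),0*th,r*np.sin(th)])+MARK for r in(11.5,15,1)]
o=ov(S1,[(pm(e,R),(0,0,255)),(ring,(0,255,0))],MARK+NB*8,12,33);cv2.imwrite(sys.argv[1],np.hstack([o[:792],o[792:]])[::2,::2])
E
python3 lk2.py pics/l3.png
```

```text
(no output)
```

View pics/l3.png

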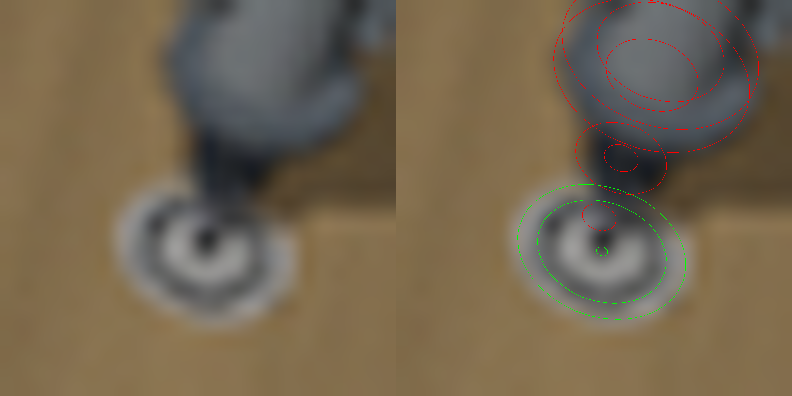

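Emit:
step_arm --moves "-0.02 0.02 0 0 0 0 0; -0.02 0.02 0 0 0 0 0; 0 0.02 0 0 0 0 0; 0 0.02 0 0 0 0 0; 0 0.02 0 0 0 0 0; 0 0 0 0 0 0 0; 0 0 0 0 0 0 0"

```text
clock: 25.95
eef_pos: [550.7, 28.9, 137.1]
tool_rot: [-1.571, -0.264, 0.077]
force: [0.0, 0.3, -0.7]
width: 20.7
```

Emit:
step_arm --moves "0 0.02 0 0 0 0 0; 0 0.02 0 0 0 0 0; 0 0 0 0 0 0 0; 0 0 0 0 0 0 0"

```text
clock: 26.35
eef_pos: [551.1, 29.0, 135.1]
tool_rot: [-1.571, -0.264, 0.077]
force: [-0.1, -1.1, -0.2]
width: 20.3
```

Emit:
step_arm --moves "0 0.02 0 0 0 0 0; 0 0.02 0 0 0 0 0; 0 0 0 0 0 0 0; 0 0 0 0 0 0 0"

```text
clock: 26.75
eef_pos: [551.8, 29.0, 133.3]
tool_rot: [-1.571, -0.264, 0.077]
force: [0.3, 0.4, -0.2]
width: 20.5
```

```bash
python3 look.py pics/l4.png; python3 lk2.py pics/l5.png
python3 - <<'E'
from plan import *
from cell import *
F=[]
for i in range(6):
    F.append(ctrl.read_state()["force"]); get_image("side")
F=np.array(F);print(F.round(1),(F@NB).mean(),(F@NB).std())
E
```

```text
26.8 [551.78195909  29.03689796 133.37831357] [-1.57076274 -0.26419691  0.0769658 ] [ 1.1 -0.5  0.6] 20.56129344302071
tip-mark in board (x up,y left,n): [ 0.7120465  -0.32511066 -1.0494801 ]
angle 0.13737520300448072
[[-1.1  0.1  0.2]
 [-0.6  0.2  0.4]
 [ 0.6 -0.8  0.2]
 [-0.3 -0.3  0.1]
 [-0.3 -0.7  1.1]
 [-0.7  0.4  0.4]] 0.5071989466363408 0.3583099491617602
```

View pics/l5.png

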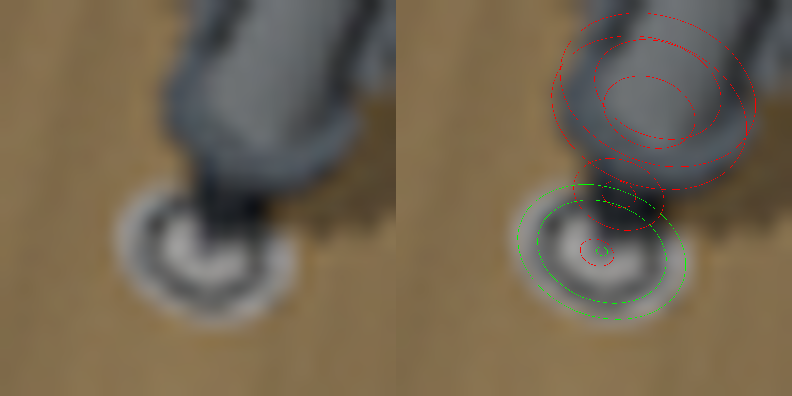

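Emit:
step_arm --moves "0 0.02 0 0 0 0 0; 0 0.02 0 0 0 0 0; 0 0.02 0 0 0 0 0; 0 0.02 0 0 0 0 0; 0 0.02 0 0 0 0 0; 0 0 0 0 0 0 0; 0 0 0 0 0 0 0; 0 0 0 0 0 0 0"

```text
clock: 28.0
eef_pos: [553.0, 29.1, 128.5]
tool_rot: [-1.571, -0.264, 0.077]
force: [-0.9, -0.0, 1.7]
width: 20.8
```

```bash
python3 look.py pics/l6.png; python3 lk2.py pics/l7.png
python3 - <<'E'
from plan import *
from cell import *
F=[]
for i in range(10):
    F.append(ctrl.read_state()["force"]); S1=get_image("side")
F=np.array(F);print(F.mean(0).round(1),(F@NB).mean(),(F@NB).std())
o=ov(S1,[],[555,183,130],25,12)
cv2.imwrite("pics/o10.png",o[:600])
for d in nets.place_of(S1,"weight_eye")[:5]+nets.place_of(S1,"probe_tip")[:2]: print(d)
E
```

```text
28.05 [553.02762822  29.11212186 128.50505652] [-1.57073441 -0.26405858  0.0769618 ] [-1.3 -0.2  0.9] 20.46608035234488
tip-mark in board (x up,y left,n): [ 0.64766165 -0.34428583 -6.07964957]
angle 0.1294764516194011
[-0.4 -0.1  1.9] 1.9725645825934783 0.44438524322846423
{'position': [561.4, 187.1, 130.5], 'conf': 0.77}
{'position': [407.9, -388.4, 60.8], 'conf': 0.64}
{'position': [341.2, -310.0, 59.4], 'conf': 0.62}
{'position': [502.3, -288.2, 54.5], 'conf': 0.56}
```

View pics/l7.png

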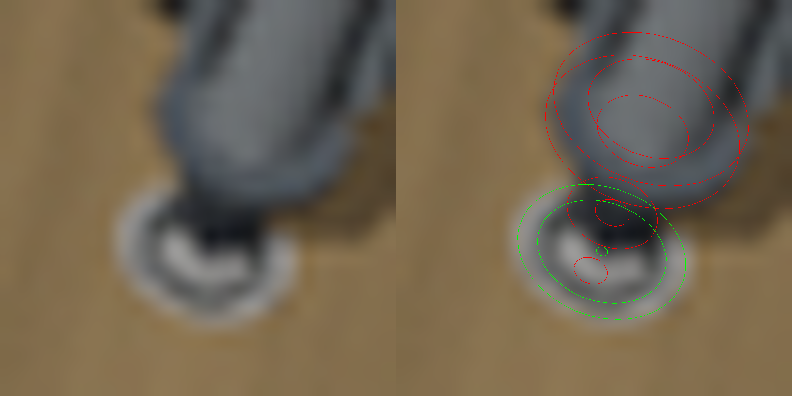

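View pics/o10.png

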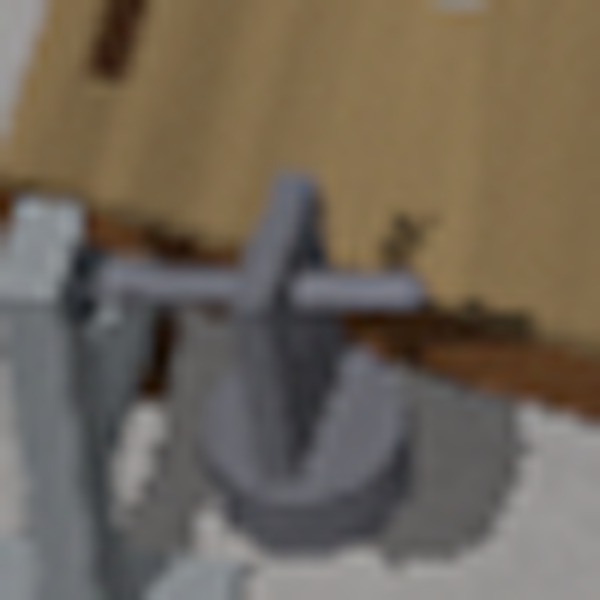

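Run:
```python
from cell import *
print(ctrl.finish_job()); s=ctrl.read_state(); print(s["clock"],s["eef_pos"],s["force"],s["width"])
```

```text
the job is handed in; nothing more can be done
None
the job is handed in; nothing more can be done
```

I hung the steel weight by its eye on the peg and let go of it. I then drew the probe straight up out of its stand and pressed its tip onto the ring mark, still held in the gripper. I handed the job in at about 29 s on the clock; no verdict is reported.

Last checks before handing in:
- **Weight:** The side picture shows it hanging on the peg with the arm well clear. Its eye is estimated at about (561, 187, 130) mm.
- **Tip position:** By the arm's pose, the tip is about 0.7 mm from the mark's centre, within the 7 mm limit. The side and top cameras place the mark about 3 mm apart. I could not recheck from the top camera because the arm hid the mark.
- **Angle:** The probe is about 0.1° off square, taking the board's slope as the stated 15°.
- **Push:** The force along the board's normal is about 3.2 N after allowing about 1.2 N for the probe's own weight, which I did not measure exactly. That force means roughly 6.5 mm of spring travel; the arm's pose gives about 6.1 mm.
- **Grip:** The gripper still holds the barrel; it reads 20.5 mm for the 22 mm barrel, much as it read about 35 mm for the 36 mm plate.

One move before reaching the peg was about 4 mm off sideways because I sent wrong numbers. I corrected it before going onto the peg. I saw no contact with the other objects, though I did not measure their positions again at the end.

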